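# Fetch the lost measuring cup from under the wire rack and nest the set

## Task

The smallest of the three steel measuring cups has slid under the wire rack. Pick up the reacher, squeeze its trigger so that its jaws clamp the cup under the rack, and draw the cup right out with it (do not touch that cup with the gripper while it is under the rack). Then lay the reacher flat on the worktop and nest the cups, the middle one in the large one and the small one in the middle one, all standing upright and fully down, without disturbing the bottle, jar and ramekin.

Things in the scene. Friction and masses are not known exactly. Their poses are not given: they have to be found in the camera images.
- rack: fixed low wire rack, steel, 300 mm deep (own x), 280 wide (own y), 80 clear below, wires' top 89; legs 10 mm diameter at x +-146, y +-136. White plates stand on it at x +100, y +92 (to 120 mm high). Origin: centre of its footprint on the worktop. Own -x points out of its mouth, the side towards the free worktop (edge at x = -150 mm).
- reacher_grip (a point): grip point of the reacher, a 350 mm tong-like grabber lying flat, 0.26 kg: midway between the outer faces of its black handle (own +y side) and grey sliding trigger (-y side), 24 mm above the underside. Faces parallel, 64 mm apart when free, +-60 mm along own x, 40 mm high; pinch them across own y from above. Pressing them together closes the jaws 1:1. Own x points to the jaws.
- trigger (a joint): travel of the trigger (m): 0 free, 0.028 fully squeezed (grip faces 36 mm apart, jaws 54). A spring pushes it back: 16 N to start it, 24 N at full travel, so holding the grip faces a few mm inside 64 mm carries the reacher with its jaws open. The jaws stop on the small cup at about 0.022.
- fixed_jaw: the reacher's jaw on its handle side, rigid with it; origin and axes are the reacher's (24 mm below the grip point). Both jaws: upright plates parallel to own x, 212 to 288 mm ahead of the grip point (centre 250), 3 to 27 mm high, 82 mm apart free, 54 squeezed, 104 over all. Shafts and feet behind end 209 mm ahead, 22 mm high. As they close, the jaws stay centred between the robot's fingers.
- moving_jaw: the reacher's jaw on its trigger side. Origin and axes are the reacher's, shifted by the trigger's travel along own y.
- small_centre (a point): the smallest of three plain steel measuring cups: round, open-topped, outside diameter 60 mm (1 mm less in radius at the foot), 42 mm high, wall 3 mm, inner floor 7 mm above the underside. Point on its axis, half-way up (21 mm above its underside). Own z is up, own x points along its handle. It starts under the rack, upright, its handle pointing roughly to the mouth.
- small_handle (a point): point on the small cup's flat strap handle to pinch across its width: 85 mm from the cup's axis along the cup's own x, at mid-thickness, 45.5 mm above the cup's underside. The strap is 16 mm wide, 5 mm thick (43 to 48 mm above the underside, just above the rim) and ends 25 mm farther out than this point. Own x points outward along the handle.
- middle_centre (a point): the middle-sized of three plain steel measuring cups: round, open-topped, outside diameter 80 mm (1 mm less in radius at the foot), 42 mm high, wall 3 mm, inner floor 7 mm above the underside. Point on its axis, half-way up (21 mm above its underside). Own z is up, own x points along its handle. Starts upright on the open worktop.
- middle_handle (a point): point on the middle cup's flat strap handle to pinch across its width: 95 mm from the cup's axis along the cup's own x, at mid-thickness, 45.5 mm above the cup's underside. The strap is 16 mm wide, 5 mm thick (43 to 48 mm above the underside, just above the rim) and ends 25 mm farther out than this point. Own x points outward along the handle.
- large_centre (a point): the largest of three plain steel measuring cups: round, open-topped, outside diameter 100 mm (1 mm less in radius at the foot), 42 mm high, wall 3 mm, inner floor 7 mm above the underside. Point on its axis, half-way up (21 mm above its underside). Own z is up, own x points along its handle. Starts upright on the open worktop. Nested cups stand 7 mm above each other and their straps clear.
- large_handle (a point): point on the large cup's flat strap handle to pinch across its width: 105 mm from the cup's axis along the cup's own x, at mid-thickness, 45.5 mm above the cup's underside. The strap is 16 mm wide, 5 mm thick (43 to 48 mm above the underside, just above the rim) and ends 25 mm farther out than this point. Own x points outward along the handle.
- bottle: bystander: white squeeze bottle, 58 mm diameter, 170 mm high; origin at the centre of its underside
- jar: bystander: glass jar with a steel lid, 72 mm diameter, 110 mm high; origin at the centre of its underside
- ramekin: bystander: white ceramic ramekin, 72 mm diameter, 45 mm high; origin at the centre of its underside
- large: the large cup again: its origin, at the centre of its underside, 21 mm below large_centre
- middle: the middle cup again: its origin, at the centre of its underside, 21 mm below middle_centre
- small: the small cup again: its origin, at the centre of its underside, 21 mm below small_centre
- reacher: the reacher again: its origin, on its underside, 24 mm below reacher_grip
Not all that is in view belongs to the job. What is shaped like the small but orange or yellow is not meant.

How it is judged:
On the way, in this order (a step that is already met when the one before it is completed fails the run):
1. the small cup is clamped between both jaws of the reacher, trigger squeezed, while it is under the rack (contact force between each of fixed_jaw, moving_jaw and small above 0.5 N and value of joint trigger above 0.015 m and x of small_centre in the frame of rack above -0.12 m), for 0.2 s.
2. the small cup is drawn right out from under the rack, standing upright (x of small_centre in the frame of rack below -0.18 m and angle between small_centre's own z axis and vertical below 0.3 rad), for 0.1 s.
At the end, for the whole second after the job is handed in: Large cup upright on the worktop, middle cup in it, small cup in that, each on the floor of the next (within 12 mm sideways, 3 to 12 mm higher, tilts under 0.06 rad); reacher flat on the worktop (grip point under 30 mm high, tilt under 0.1 rad); all at rest (horizontal distance between middle_centre and large_centre below 0.012 m and z of middle_centre in the frame of large_centre between 0.003 and 0.012 m and horizontal distance between small_centre and middle_centre below 0.012 m and z of small_centre in the frame of middle_centre between 0.003 and 0.012 m and angle between each of large_centre, middle_centre, small_centre's own z axis and vertical below 0.06 rad and height (world z) of large_centre below 0.028 m and height (world z) of reacher_grip below 0.03 m and angle between reacher_grip's own z axis and vertical below 0.1 rad and linear speed of each of small, middle, large, reacher below 0.01 m/s); the robot touches nothing.
It fails at once if the gripper or arm touches the small cup while it is under the rack (x of small_centre in the frame of rack between -0.15 and 0.15 m and y of small_centre in the frame of rack between -0.14 and 0.14 m and contact force between any of the fingers, the arm and small above 0.5 N).
It fails at once if the bottle is pushed more than 20 mm or tipped (distance of bottle from where it was at the start of the episode above 0.02 m or angle between bottle's own z axis and vertical above 0.3 rad).
It fails at once if the jar is pushed more than 20 mm or tipped (distance of jar from where it was at the start of the episode above 0.02 m or angle between jar's own z axis and vertical above 0.3 rad).
It fails at once if the ramekin is pushed more than 20 mm or tipped (distance of ramekin from where it was at the start of the episode above 0.02 m or angle between ramekin's own z axis and vertical above 0.3 rad).
It also fails if it takes over 67 s, if anything falls off the work surface, if the arm or the gripper's body presses on something with over 40 N, if the wrist force passes 120 N, or if a joint passes its speed limit or range.

## Robot

A 7-joint arm with a two-finger parallel gripper is mounted at the origin on the work surface. World frame = base frame: x ahead of the robot, y to its left, z up, the work surface at z = 0. Lengths are in m, angles in rad, forces in N, time in s.
With the tool pointing down it reaches from about 0.35 to 0.775 m from the base axis. Payload 3.1 kg.
Tool frame: the origin (TCP) lies on the centre line of the jaws, within the pads' length; the fingertips stand 19 mm ahead of it and the grasp point (between the pads) is the TCP (nose_length is the distance from the TCP to the fingertips, in m); z points along the fingers, y is the line along which they close (so a half turn about z gives the same grasp; the last joint's range is limited). The gripper opens to 85 mm and grips with 20 to 120 N. Pads are 22 mm wide; open, the fingers measure 114 mm over their backs; the gripper's body (76 mm by 85 mm) begins 54 mm behind the grasp point. The pads swing forward as they close: fully open they stand 13 mm farther back than shut.
Start: joints at [-1.283, 0.311, 0.014, 1.512, -0.004, 1.319, -0.027], TCP at [0.178, 0.52, 0.25] pointing down, gripper open.
Joint ranges: [-2.7, 2.7], [-0.3, 1.91], [-1.27, 1.3], [0.12, 2.57], [-1.44, 4.58], [0.2, 2.03], [-3.05, 3.05]. Speed limits (rad/s): [2.79, 2.79, 3.14, 3.14, 3.14, 3.14, 3.14].

## Interface

Orientations are given as a unit quaternion [w, x, y, z].
In Python, from station import * gives the robot as it stands.
- The arm moves only by the tool servo_tool, never from a script. Its argument "steps" is one flat list of numbers, 7 for each row, row after row: the turn, a rotation vector about the tool's x, y, z in units of 5 degrees (1.0 is 5 degrees), then the shift along the tool's x, y, z in units of 25 mm (1.0 is 25 mm), then the finger opening in mm, from 0 to 85.4. In form: [ax, ay, az, tx, ty, tz, fingers, ax, ay, az, tx, ty, tz, fingers, ...]. A call has exactly 5 rows; each row shifts and turns the commanded pose from where the row before left it, along the tool's axes as they then stand; what a row does not reach is not made up. A row lasts 1/12 s, in which the tool goes at most 41.7 mm and 7.16 degrees, less where a joint would pass 70% of its speed; a pose out of reach is approached as far as the arm can. A call is refused whole if a number of a shift passes 1 or a number of a turn 1, either way. A call with a gripper value outside its range is refused whole. The fingers move at their own pace and stop on an object; "grip_force" is the grip in N (left out, the last holds). Time passes only in rows, so rows that do not move let the fingers close, or fill a call up. It gives the time, the measured TCP pose, the force, the opening and the grip force at its end, in the units of the state.
- observe(): the state, without advancing time (a new reading comes with each control period).
- grab_frame(name): name is "side" or "top" or "wrist"; returns the picture (400x640x3 uint8, red, green, blue); there is no depth.
- get_calibration(name): a dict with "intrinsics" (3x3 intrinsics, pixels), "xyz" and "rotation" of the camera in the world. Camera axes: x right, y up, looking along -z (the intrinsics and any distortion apply to the point x, -y, -z); pixel columns grow to the right and rows downward; lengths in m; the calibration is good to about 2 mm. A picture is of the moment at which its call begins: read the wrist's pose just before it. get_calibration takes no time and is no camera call; for the wrist camera it gives the pose at the moment of the call.
- finish_job(): hands the job in; it is judged then, once.
The state is a dict: "time": time; "q": joint angles; "qd": joint speeds; "tau": joint torques, N m; "tool_pos": TCP position; "tcp_rot": TCP orientation; "force": force on the tool from outside, world axes, zero at the start; "torque": the same for the moment, N m; "finger_gap": finger opening in m; "grip_force": force on a finger pad.
Only numpy, scipy, OpenCV 4.12 (cv2) and the standard library are available. Lean on these libraries where they do the work, as an engineer would, in place of code of your own. Each camera call takes 0.05 s, during which the arm holds its last target. There are 200 camera calls.

## Working session

There is one attempt and no reset: what is moved stays moved. The work goes in short steps, Python scripts to look and compute and a tool call to move; the robot and the scene stay as the last step left them, time stands still between calls to the robot, and variables do not carry over. Pictures are saved under pics/ and viewed, at most 10 in all, crops included, and the job is handed in when it is done.

Besides the shell and the picture viewer there is one more tool, called after "Call:" by a JSON object that holds its "name" and its "arguments". servo_tool: Moves the arm, as the interface text tells. Its arguments: {"type":"object","properties":{"steps":{"type":"array"},"grip_force":{"type":"number"}},"required":["steps"]}

```bash
mkdir -p pics; ls; python3 - <<'E'
from station import *
import cv2
s=observe();print(s['time'],s['tool_pos'],s['tcp_rot'],s['finger_gap'])
for n in ['top','side','wrist']:
    c=get_calibration(n);print(n,c)
    cv2.imwrite(f'pics/{n}0.png',grab_frame(n)[:,:,::-1])
E
```

```text
pics
0.0 [0.17788555 0.51970068 0.2491864 ] [-1.46367082e-04  1.64121429e-01  9.86439394e-01 -1.20674759e-03] 0.08552683213893734
top {'intrinsics': array([[370.24978882,   0.        , 322.50566347],
       [  0.        , 370.24978882, 196.89133554],
       [  0.        ,   0.        ,   1.        ]]), 'xyz': array([ 0.41064486, -0.00985215,  1.11985731]), 'rotation': array([-0.6996334 , -0.04935833,  0.04017833,  0.71166183])}
side {'intrinsics': array([[454.93795182,   0.        , 317.57446957],
       [  0.        , 454.93795182, 193.74398545],
       [  0.        ,   0.        ,   1.        ]]), 'xyz': array([-0.0121138 , -0.59876616,  1.01273719]), 'rotation': array([ 0.87650591,  0.32074324, -0.12167082, -0.33772382])}
wrist {'intrinsics': array([[297.69098105,   0.        , 321.44000469],
       [  0.        , 297.69098105, 201.68606383],
       [  0.        ,   0.        ,   1.        ]]), 'xyz': array([0.1042296 , 0.54512499, 0.3728295 ]), 'rotation': array([ 0.80341822, -0.12703413, -0.08946566,  0.57478465])}
```

View pics/top0.png

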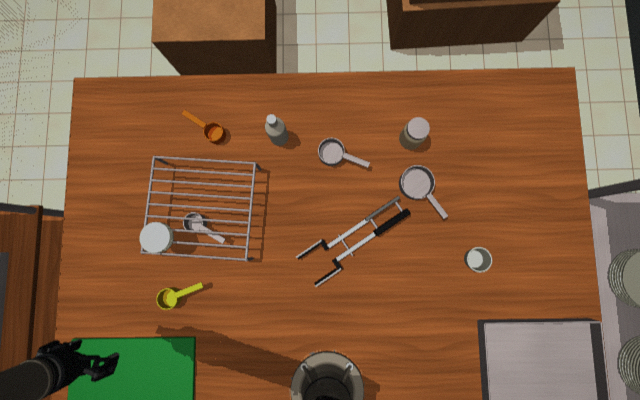

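View pics/side0.png

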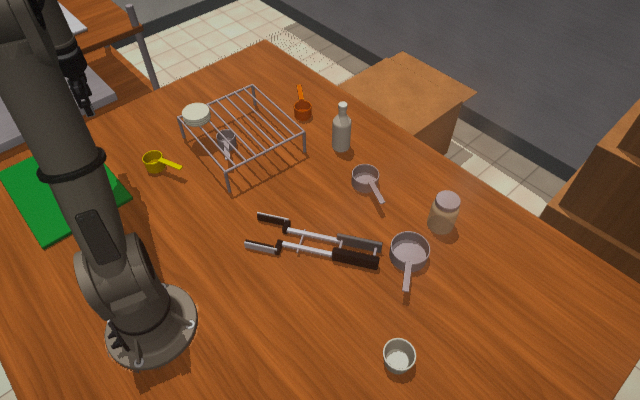

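Top view: the rack is at left (150–257, 157–262). The small steel cup is under it at (194,222) with its handle towards (222,241). The reacher's jaws are at (312,262) and its grip at (390,215). The middle cup is at (331,152), the large at (417,183), the jar at (417,130), the bottle at (276,130) and the ramekin at (478,260). Orange and yellow are decoys. I'll take a zoomed crop to measure.

```bash
cat > h.py <<'E'
import numpy as np, cv2
from scipy.spatial.transform import Rotation as R
def rot(q): return R.from_quat([q[1],q[2],q[3],q[0]])
def bp(c,u,v,z):
    K=c['intrinsics'];d=np.linalg.inv(K)@[u,v,1.];d=rot(c['rotation']).apply([d[0],-d[1],-d[2]])
    p=np.array(c['xyz']);return p+d*(z-p[2])/d[2]
def pj(c,P):
    p=rot(c['rotation']).inv().apply(np.array(P)-c['xyz']);K=c['intrinsics']
    return np.stack([K[0,0]*p[...,0]/-p[...,2]+K[0,2],K[1,1]*-p[...,1]/-p[...,2]+K[1,2]],-1)
E
python3 - <<'E'
import cv2
im=cv2.imread('pics/top0.png')[135:285,135:335]
cv2.imwrite('pics/c1.png',cv2.resize(im,None,fx=4,fy=4,interpolation=cv2.INTER_CUBIC))
im=cv2.imread('pics/top0.png')[110:260,300:500]
cv2.imwrite('pics/c2.png',cv2.resize(im,None,fx=4,fy=4,interpolation=cv2.INTER_CUBIC))
E
```

```text
(no output)
```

View pics/c1.png

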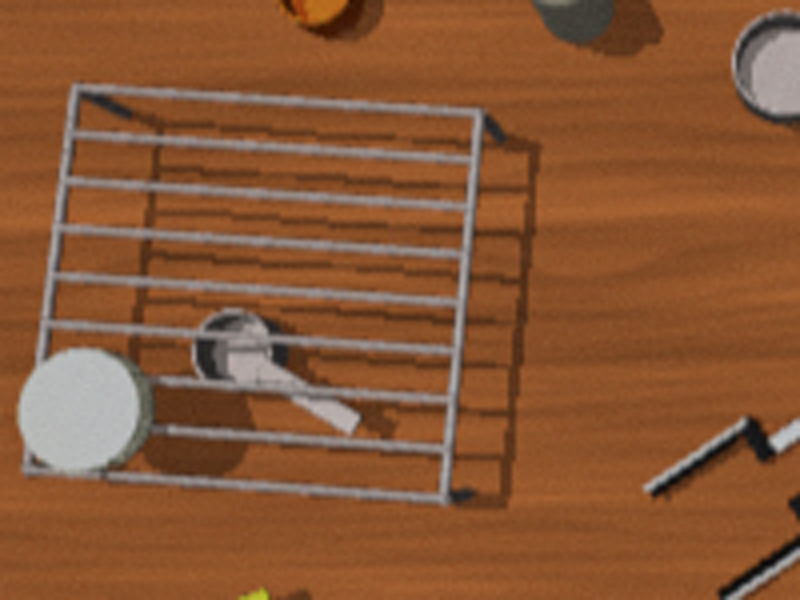

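View pics/c2.png

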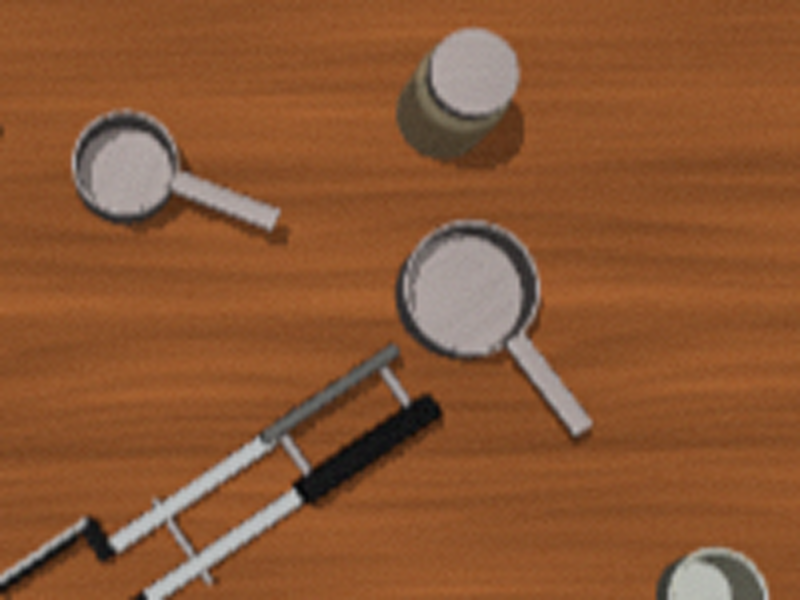

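```bash
python3 - <<'E'
from h import *
from station import get_calibration
c=get_calibration('top')
A=lambda x,y,z:bp(c,135+(x+.5)/4-.5,135+(y+.5)/4-.5,z)
B=lambda x,y,z:bp(c,300+(x+.5)/4-.5,110+(y+.5)/4-.5,z)
def p(n,v):print(n,np.round(v,4))
k=[A(*t,.086) for t in [(75,88),(482,112),(448,498),(28,470)]]
cen=np.mean(k,0);ax=(k[0]+k[3]-k[1]-k[2]);p('rack',cen);p('yaw',np.degrees(np.arctan2(ax[1],ax[0])))
p('sides',[np.linalg.norm(k[i]-k[(i+1)%4]) for i in range(4)])
def cup(n,f,a,b,L):
    a=f(*a,.042);b=f(*b,.0455);d=b-a
    p(n,[*a[:2],*b[:2],np.hypot(*d[:2]),L,np.degrees(np.arctan2(d[1],d[0]))])
cup('small',A,(232,345),(354,420),.11)
cup('middle',B,(125,166),(278,220),.12)
cup('large',B,(469,289),(581,430),.13)
# reacher: handle black ends, trigger ends
for n,t in dict(t1=(265,438),t2=(395,350),h1=(303,492),h2=(435,405)).items(): p(n,B(*t,.044))
p('jaw m tip',A(650,490,.027));p('jaw m back',A(748,422,.027));p('jaw f tip',A(724,596,.027))
p('jar',B(474,72,.11));p('ram',B(715,600,.045)); p('bottle',bp(c,271,119,.17))
p('ram2',bp(c,478,260,.03))
E
```

```text
rack [0.5205 0.3508 0.086 ]
yaw 85.4135
sides [0.2942 0.2726 0.294  0.272 ]
small [ 4.842000e-01  3.841000e-01  4.281000e-01  2.926000e-01  1.073000e-01
  1.100000e-01 -1.214792e+02]
middle [ 6.851000e-01 -2.410000e-02  6.412000e-01 -1.362000e-01  1.204000e-01
  1.200000e-01 -1.114074e+02]
large [ 5.876000e-01 -2.750000e-01  4.823000e-01 -3.499000e-01  1.292000e-01
  1.300000e-01 -1.445972e+02]
t1 [ 0.4805 -0.1218  0.044 ]
t2 [ 0.5432 -0.2185  0.044 ]
h1 [ 0.4411 -0.148   0.044 ]
h2 [ 0.5024 -0.2458  0.044 ]
jaw m tip [0.3742 0.0802 0.027 ]
jaw m back [0.4223 0.0079 0.027 ]
jaw f tip [0.2977 0.0272 0.027 ]
jar [ 0.7305 -0.2692  0.11  ]
ram [ 0.3596 -0.438   0.045 ]
bottle [0.7433 0.1353 0.17  ]
ram2 [ 0.3579 -0.4428  0.03  ]
```

```bash
cat >> h.py <<'E'
from scipy.optimize import fsolve
def plan(x,y,z,ty,N,s=None):
    """constant row (turn z units, shift units) over N rows to TCP x,y,z with tool-y heading ty deg (mod 180)"""
    if s is None:
        from station import observe; s=observe()
    r=rot(s['tcp_rot']);Y=r.apply([0,1,0]);h=np.degrees(np.arctan2(Y[1],Y[0]))
    Z=r.apply([0,0,1])
    d=(ty-h+90)%180-90; D=np.array([x,y,z])-s['tool_pos']
    st=R.from_rotvec([0,0,np.radians(-d/N)])
    M=sum(((st**k).as_matrix() for k in range(1,N+1)))
    t=np.linalg.solve(M,r.inv().apply(D))
    lev=r.inv().apply(np.cross(Z,[0,0,-1]))
    print('t=%.2f pos'%s['time'],np.round(s['tool_pos'],4),'hy %.1f'%h,'gap %.4f'%s['finger_gap'],'gf',np.round(s['grip_force'],1),'F',np.round(s['force'],1))
    print('turn/row %.3f'%(-d/N/5),'shift/row',np.round(t/.025,3),'level total(deg)',np.round(np.degrees(lev),2))
if __name__=='__main__':
    import sys; a=list(map(float,sys.argv[1:])); plan(*a[:4],int(a[4]))
E
python3 h.py .492 -.183 .20 32.8 30
```

```text
t=0.15 pos [0.1779 0.5199 0.2495] hy 71.1 gap 0.0856 gf 0.0 F [-0.7  0.4  0.4]
turn/row 0.255 shift/row [-0.93  -0.479  0.067] level total(deg) [-0.1   0.01 -0.  ]
```

Call:
{"name": "servo_tool", "arguments": {"steps": [0,0,0.255,-0.93,-0.48,0.07,85,0,0,0.255,-0.93,-0.48,0.07,85,0,0,0.255,-0.93,-0.48,0.07,85,0,0,0.255,-0.93,-0.48,0.07,85,0,0,0.255,-0.93,-0.48,0.07,85]}}

```text
time: 0.57
tool_pos: [0.265, 0.4209, 0.2411]
tcp_rot: [-0.0, 0.219, 0.976, -0.0]
force: [0.2, 1.0, 0.9]
finger_gap: 0.085
grip_force: 0.0
```

Call:
{"name": "servo_tool", "arguments": {"steps": [0,0,0.255,-0.93,-0.48,0.07,85,0,0,0.255,-0.93,-0.48,0.07,85,0,0,0.255,-0.93,-0.48,0.07,85,0,0,0.255,-0.93,-0.48,0.07,85,0,0,0.255,-0.93,-0.48,0.07,85]}}

```text
time: 0.98
tool_pos: [0.3396, 0.3135, 0.2325]
tcp_rot: [-0.0, 0.273, 0.962, -0.0]
force: [0.0, -0.3, -0.9]
finger_gap: 0.0849
grip_force: 0.0
```

Call:
{"name": "servo_tool", "arguments": {"steps": [0,0,0.255,-0.93,-0.48,0.07,85,0,0,0.255,-0.93,-0.48,0.07,85,0,0,0.255,-0.93,-0.48,0.07,85,0,0,0.255,-0.93,-0.48,0.07,85,0,0,0.255,-0.93,-0.48,0.07,85]}}

```text
time: 1.4
tool_pos: [0.4018, 0.1987, 0.2238]
tcp_rot: [-0.0, 0.326, 0.945, -0.0]
force: [0.2, 0.5, 0.7]
finger_gap: 0.0849
grip_force: 0.0
```

Call:
{"name": "servo_tool", "arguments": {"steps": [0,0,0.255,-0.93,-0.48,0.07,85,0,0,0.255,-0.93,-0.48,0.07,85,0,0,0.255,-0.93,-0.48,0.07,85,0,0,0.255,-0.93,-0.48,0.07,85,0,0,0.255,-0.93,-0.48,0.07,85]}}

```text
time: 1.82
tool_pos: [0.4509, 0.0776, 0.215]
tcp_rot: [-0.0, 0.378, 0.926, -0.0]
force: [0.4, 0.6, -0.1]
finger_gap: 0.085
grip_force: 0.0
```

Call:
{"name": "servo_tool", "arguments": {"steps": [0,0,0.255,-0.93,-0.48,0.07,85,0,0,0.255,-0.93,-0.48,0.07,85,0,0,0.255,-0.93,-0.48,0.07,85,0,0,0.255,-0.93,-0.48,0.07,85,0,0,0.255,-0.93,-0.48,0.07,85]}}

```text
time: 2.23
tool_pos: [0.4863, -0.0481, 0.2062]
tcp_rot: [-0.0, 0.429, 0.903, 0.0]
force: [-0.1, 0.7, 0.2]
finger_gap: 0.0847
grip_force: 0.0
```

Call:
{"name": "servo_tool", "arguments": {"steps": [0,0,0.255,-0.93,-0.48,0.07,85,0,0,0.255,-0.93,-0.48,0.07,85,0,0,0.255,-0.93,-0.48,0.07,85,0,0,0.255,-0.93,-0.48,0.07,85,0,0,0.255,-0.93,-0.48,0.07,85]}}

```text
time: 2.65
tool_pos: [0.5076, -0.177, 0.1974]
tcp_rot: [-0.0, 0.479, 0.878, 0.0]
force: [0.0, -0.2, 0.4]
finger_gap: 0.0852
grip_force: 0.0
```

```bash
sed -i 's/range(1,N+1)/range(0,N)/' h.py; python3 - <<'E'
from h import *
from station import *
c=get_calibration('wrist');im=grab_frame('wrist')[:,:,::-1].copy()
import pickle;pickle.dump(c,open('w1.pkl','wb'));cv2.imwrite('pics/w1.png',im)
print(pj(c,[[.4918,-.1835,.044]]))
E
```

```text
[[303.64910564 187.51690344]]
```

View pics/w1.png

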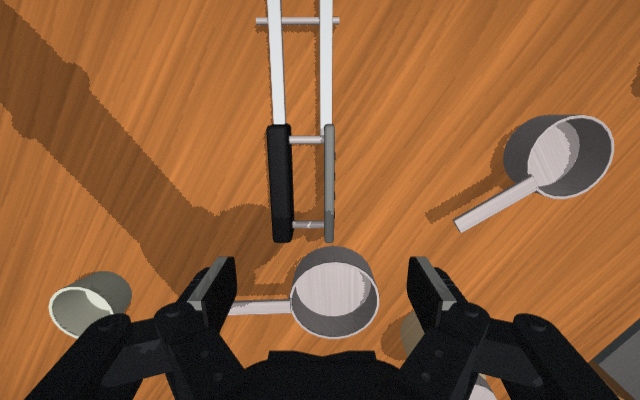

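Wrist view: the black handle spans x 268–292 and y 124–242, and the grey trigger spans x 324–335. The outer faces are therefore near columns 268 and 335.

```bash
python3 - <<'E'
from h import *
import pickle;c=pickle.load(open('w1.pkl','rb'))
f=lambda u,v,z=.044:bp(c,u,v,z)[:2]
a=[f(268,127),f(334.5,126),f(273,240),f(334,240)]
m=np.mean(a,0);print(a,m,np.linalg.norm(a[0]-a[1]),np.linalg.norm(a[2]-a[3]))
d1=a[1]-a[3];print(np.degrees(np.arctan2(d1[1],d1[0])))
d1=f(276,30,.022)-f(281,124,.022);print(np.degrees(np.arctan2(d1[1],d1[0])),d1)
g=lambda u,v,z:np.round(bp(c,u,v,z)[:2],4)
print('large rim',g(334,292,.042),'mid rim',g(559,156,.042),'mid handle end',g(461,225,.0455))
E
python3 h.py .492 -.183 .1 32.8 5;python3 h.py .492 -.183 .028 32.8 5
```

```text
[array([ 0.4348786 , -0.15286634]), array([ 0.48490281, -0.11951453]), array([ 0.49473358, -0.24749645]), array([ 0.54697181, -0.21376561])] [ 0.4903717  -0.18341073] 0.06012291394009891 0.062182010774849514
123.36688548029507
123.61677272810302 [-0.0448761   0.06750109]
large rim [ 0.582  -0.2663] mid rim [ 0.6771 -0.0281] mid handle end [ 0.6438 -0.1309]
t=2.70 pos [ 0.5066 -0.1846  0.1975] hy 32.3 gap 0.0849 gf 0.0 F [ 1.7 -6.   1.1]
turn/row -0.020 shift/row [ 0.078 -0.089  0.78 ] level total(deg) [-0.22  0.34 -0.  ]
t=2.70 pos [ 0.5066 -0.1846  0.1975] hy 32.3 gap 0.0849 gf 0.0 F [ 1.7 -6.   1.1]
turn/row -0.020 shift/row [ 0.082 -0.087  1.356] level total(deg) [-0.22  0.34 -0.  ]
```

```bash
python3 h.py .491 -.183 .028 33.4 8
```

```text
t=2.70 pos [ 0.5066 -0.1846  0.1975] hy 32.3 gap 0.0849 gf 0.0 F [ 1.7 -6.   1.1]
turn/row -0.027 shift/row [ 0.054 -0.058  0.847] level total(deg) [-0.22  0.34 -0.  ]
```

Call:
{"name": "servo_tool", "arguments": {"steps": [0,0,-0.05,0.09,-0.1,0.8,85,0,0,-0.05,0.09,-0.1,0.8,85,0,0,-0.05,0.09,-0.1,0.8,85,0,0,-0.05,0.09,-0.1,0.8,85,0,0,0,0.07,-0.06,0.8,85], "grip_force": 40}}

```text
time: 3.12
tool_pos: [0.4915, -0.173, 0.0967]
tcp_rot: [-0.0, 0.47, 0.882, 0.0]
force: [0.0, 0.5, -0.1]
finger_gap: 0.0846
grip_force: 0.0
```

Call:
{"name": "servo_tool", "arguments": {"steps": [0,0,0,0,0,0.8,85,0,0,0,0,0,0.8,85,0,0,0,0,0,0.7,85,0,0,0,0,0,0.48,85,0,0,0,0,0,0,85]}}

```text
time: 3.53
tool_pos: [0.4899, -0.1722, 0.0257]
tcp_rot: [-0.003, 0.47, 0.882, -0.001]
force: [-0.3, 0.4, -0.4]
finger_gap: 0.0854
grip_force: 0.0
```

Call:
{"name": "servo_tool", "arguments": {"steps": [0,0,0,0,0,0,75,0,0,0,0,0,0,70,0,0,0,0,0,0,66,0,0,0,0,0,0,60,0,0,0,0,0,0,60]}}

```text
time: 3.95
tool_pos: [0.4933, -0.1741, 0.0303]
tcp_rot: [0.002, 0.471, 0.882, 0.0]
force: [-1.8, -0.1, 5.6]
finger_gap: 0.0608
grip_force: 18.1
```

Call:
{"name": "servo_tool", "arguments": {"steps": [0,0,0,0,0,0,60,0,0,0,0,0,0,60,0,0,0,0,0,0,60,0,0,0,0,0,0,60,0,0,0,0,0,0,60]}}

```text
time: 4.37
tool_pos: [0.4933, -0.1741, 0.0303]
tcp_rot: [0.002, 0.471, 0.882, 0.0]
force: [-1.0, 0.1, 6.1]
finger_gap: 0.0602
grip_force: 18.0
```

```bash
python3 h.py .4495 -.109 .032 -4 15
```

```text
t=4.37 pos [ 0.4933 -0.1741  0.0303] hy 33.9 gap 0.0602 gf 18.0 F [-1.   0.1  6.1]
turn/row 0.505 shift/row [ 0.203 -0.065 -0.005] level total(deg) [0.13 0.13 0.  ]
```

Call:
{"name": "servo_tool", "arguments": {"steps": [0,0,0,0,0,-0.25,60,0,0,0.505,0.2,-0.065,0,60,0,0,0.505,0.2,-0.065,0,60,0,0,0.505,0.2,-0.065,0,60,0,0,0.505,0.2,-0.065,0,60]}}

```text
time: 4.78
tool_pos: [0.4768, -0.1589, 0.0351]
tcp_rot: [0.001, 0.547, 0.837, 0.0]
force: [-0.9, -0.2, -2.2]
finger_gap: 0.0603
grip_force: 17.0
```

Call:
{"name": "servo_tool", "arguments": {"steps": [0,0,0.505,0.2,-0.065,0,60,0,0,0.505,0.2,-0.065,0,60,0,0,0.505,0.2,-0.065,0,60,0,0,0.505,0.2,-0.065,0,60,0,0,0.505,0.2,-0.065,0,60]}}

```text
time: 5.2
tool_pos: [0.4611, -0.1378, 0.0351]
tcp_rot: [0.0, 0.636, 0.772, 0.001]
force: [0.2, -0.3, -2.9]
finger_gap: 0.0601
grip_force: 17.0
```

Call:
{"name": "servo_tool", "arguments": {"steps": [0,0,0.505,0.2,-0.065,0,60,0,0,0.505,0.2,-0.065,0,60,0,0,0.505,0.2,-0.065,0,60,0,0,0.505,0.2,-0.065,0,60,0,0,0.505,0.2,-0.065,0,60]}}

```text
time: 5.62
tool_pos: [0.4504, -0.1137, 0.0351]
tcp_rot: [0.0, 0.717, 0.697, 0.001]
force: [0.1, 0.2, -2.6]
finger_gap: 0.0602
grip_force: 17.0
```

Call:
{"name": "servo_tool", "arguments": {"steps": [0,0,0.505,0.2,-0.065,0,60,0,0,0,0,0,0,60,0,0,0,0,0,0,60,0,0,0,0,0,0,60,0,0,0,0,0,0,60]}}

```text
time: 6.03
tool_pos: [0.4489, -0.1097, 0.0348]
tcp_rot: [0.0, 0.731, 0.682, 0.0]
force: [0.2, -0.4, -2.4]
finger_gap: 0.06
grip_force: 17.0
```

```bash
python3 h.py .467 .1406 .032 -4 15; python3 - <<'E'
from h import *
from station import *
import pickle
im=grab_frame('top')[:,:,::-1];cv2.imwrite('pics/t2.png',im)
im=im[135:285,140:340]
cv2.imwrite('pics/c3.png',cv2.resize(im,None,fx=4,fy=4,interpolation=cv2.INTER_CUBIC))
E
```

```text
t=6.03 pos [ 0.4489 -0.1097  0.0348] hy -4.0 gap 0.0600 gf 17.0 F [ 0.2 -0.4 -2.4]
turn/row -0.000 shift/row [0.669 0.002 0.007] level total(deg) [ 0.05  0.01 -0.  ]
```

View pics/c3.png

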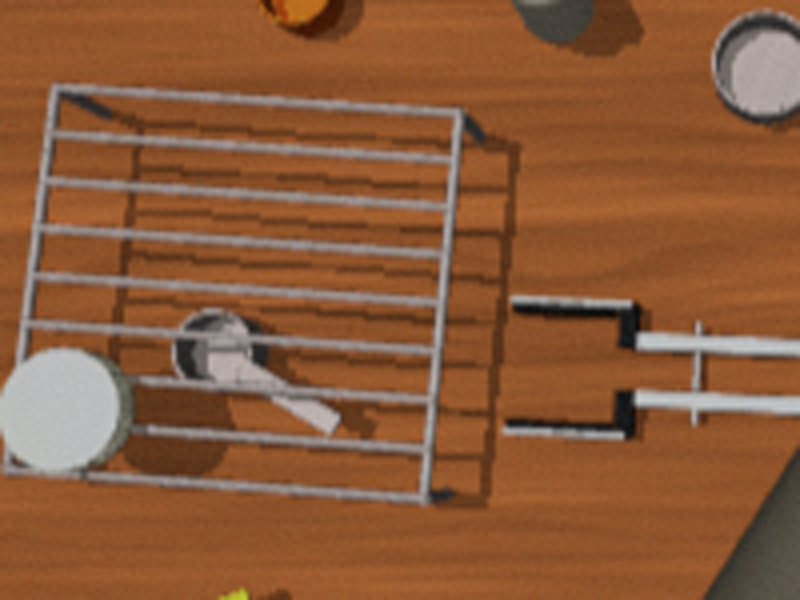

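Top crop: jaw tips at (513,303) and (503,430), jaw backs at (635,305) and (625,433), small cup rim centre at about (213,345). I'll check the alignment.

```bash
python3 - <<'E'
from h import *
from station import *
c=get_calibration('top')
A=lambda x,y,z:bp(c,140+(x+.5)/4-.5,135+(y+.5)/4-.5,z)[:2]
z=.031
t=(A(513,303,z)+A(503,430,z))/2;b=(A(635,305,z)+A(625,433,z))/2
d=(t-b)/np.linalg.norm(t-b);print(t,b,np.linalg.norm(t-b),np.degrees(np.arctan2(d[1],d[0])))
p=np.array([.4489,-.1097]);print('along',(t-p)@[.07,.9976],'lat',(t-p)@[-.9976,.07],(b-p)@[-.9976,.07])
print('cup',A(212,345,.042))
E
```

```text
[0.46563646 0.16893712] [0.4622966 0.0791505] 0.08984871262204097 87.86970581628093
along 0.2791399397280967 lat 0.002808303176504761 -0.00014491195174366067
cup [0.48417836 0.38412014]
```

Call:
{"name": "servo_tool", "arguments": {"steps": [0,0,0,0.7,0,0,60,0,0,0,0.7,0,0,60,0,0,0,0.7,0,0,60,0,0,0,0.7,0,0,60,0,0,0,0.7,0,0,60]}}

```text
time: 6.5
tool_pos: [0.4549, -0.0216, 0.0346]
tcp_rot: [0.0, 0.732, 0.682, 0.0]
force: [0.2, 0.3, -2.1]
finger_gap: 0.0601
grip_force: 17.0
```

Call:
{"name": "servo_tool", "arguments": {"steps": [0,0,0,0.7,0,0,60,0,0,0,0.7,0,0,60,0,0,0,0.7,0,0,60,0,0,0,0.7,0,0,60,0,0,0,0.7,0,0,60]}}

```text
time: 6.92
tool_pos: [0.461, 0.0658, 0.0346]
tcp_rot: [0.0, 0.732, 0.682, 0.0]
force: [0.5, -0.4, -3.1]
finger_gap: 0.0602
grip_force: 17.0
```

Call:
{"name": "servo_tool", "arguments": {"steps": [0,0,0,0.7,0,0,60,0,0,0,0.7,0,0,60,0,0,0,0.65,0,0,60,0,0,0,0.6,0,0,60,0,0,0,0.4,0,0,60]}}

```text
time: 7.33
tool_pos: [0.4663, 0.1431, 0.0345]
tcp_rot: [-0.0, 0.731, 0.683, 0.0]
force: [0.0, 0.6, -3.5]
finger_gap: 0.0604
grip_force: 17.0
```

Call:
{"name": "servo_tool", "arguments": {"steps": [0,0,0,0,0,0.1,56,0,0,0,0,0,0,52,0,0,0,0,0,0,48,0,0,0,0,0,0,44,0,0,0,0,0,0,38], "grip_force": 50}}

```text
time: 7.75
tool_pos: [0.4676, 0.1405, 0.034]
tcp_rot: [0.0, 0.732, 0.681, 0.001]
force: [-2.3, 1.3, 11.7]
finger_gap: 0.0396
grip_force: 48.8
```

Call:
{"name": "servo_tool", "arguments": {"steps": [0,0,0,0,0,0,38,0,0,0,0,0,0,38,0,0,0,0,0,0,38,0,0,0,0,0,0,38,0,0,0,0,0,0,38]}}

```text
time: 8.17
tool_pos: [0.4676, 0.1405, 0.0341]
tcp_rot: [0.0, 0.732, 0.681, 0.001]
force: [-2.7, 1.9, 11.1]
finger_gap: 0.0394
grip_force: 48.7
```

Call:
{"name": "servo_tool", "arguments": {"steps": [0,0,0,-0.3,0,-0.12,38,0,0,0,-0.6,0,0,38,0,0,0,-0.75,0,0,38,0,0,0,-0.75,0,0,38,0,0,0,-0.75,0,0,38]}}

```text
time: 8.58
tool_pos: [0.4598, 0.0602, 0.0348]
tcp_rot: [0.0, 0.732, 0.681, -0.001]
force: [0.6, 0.1, -2.7]
finger_gap: 0.0398
grip_force: 50.5
```

Call:
{"name": "servo_tool", "arguments": {"steps": [0,0,0,-0.75,0,0,38,0,0,0,-0.75,0,0,38,0,0,0,-0.75,0,0,38,0,0,0,-0.75,0,0,38,0,0,0,-0.75,0,0,38]}}

```text
time: 9.0
tool_pos: [0.4527, -0.0333, 0.0348]
tcp_rot: [-0.0, 0.732, 0.681, -0.001]
force: [1.2, 0.6, -1.6]
finger_gap: 0.0393
grip_force: 50.5
```

Call:
{"name": "servo_tool", "arguments": {"steps": [0,0,0,-0.75,0,0,38,0,0,0,-0.75,0,0,38,0,0,0,-0.75,0,0,38,0,0,0,-0.7,0,0,38,0,0,0,-0.5,0,0.1,38]}}

```text
time: 9.42
tool_pos: [0.4475, -0.1176, 0.0339]
tcp_rot: [-0.002, 0.733, 0.68, 0.002]
force: [-2.7, 20.4, 38.3]
finger_gap: 0.0387
grip_force: 52.5
```

Call:
{"name": "servo_tool", "arguments": {"steps": [0,0,0,0,0,0,38,0,0,0,0,0,0,38,0,0,0,0,0,0,38,0,0,0,0,0,0,38,0,0,0,0,0,0,38]}}

```text
time: 9.83
tool_pos: [0.4481, -0.1198, 0.0341]
tcp_rot: [0.001, 0.733, 0.68, 0.0]
force: [-1.8, -1.1, 8.6]
finger_gap: 0.0393
grip_force: 51.7
```

```bash
python3 h.py .45 -.1195 .032 -4 15; python3 - <<'E'
from h import *
from station import *
im=grab_frame('top')[:,:,::-1];cv2.imwrite('pics/t3.png',im)
im=im[110:310,170:440]
cv2.imwrite('pics/c4.png',cv2.resize(im,None,fx=2.9,fy=2.9,interpolation=cv2.INTER_CUBIC))
E
```

```text
t=9.83 pos [ 0.4481 -0.1198  0.0341] hy -4.3 gap 0.0393 gf 51.7 F [-1.8 -1.1  8.6]
turn/row -0.004 shift/row [0.001 0.005 0.006] level total(deg) [ 0.13  0.07 -0.  ]
```

View pics/c4.png

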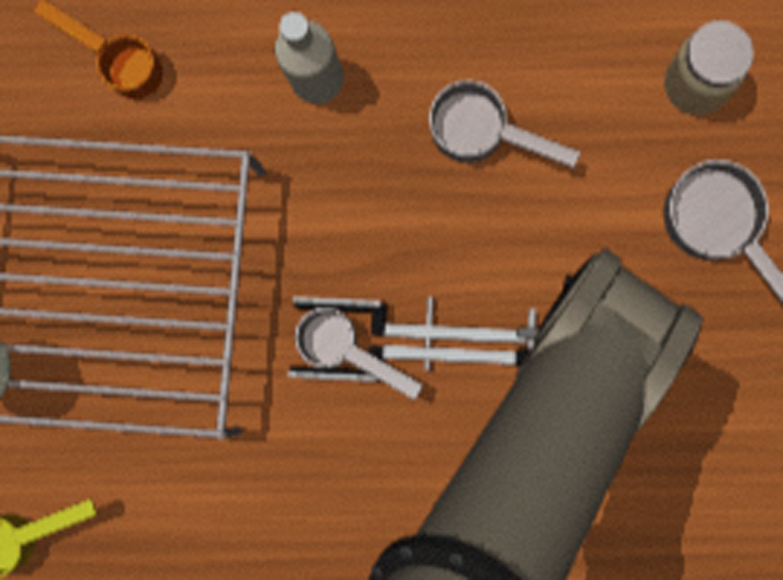

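Call:
{"name": "servo_tool", "arguments": {"steps": [0,0,0,0,0,0,46,0,0,0,0,0,0,54,0,0,0,0,0,-0.08,61,0,0,0,0,0,0,61,0,0,0,0,0,0,61], "grip_force": 35}}

```text
time: 10.3
tool_pos: [0.4475, -0.1169, 0.0343]
tcp_rot: [-0.0, 0.732, 0.682, -0.0]
force: [-0.2, -1.1, -2.6]
finger_gap: 0.0608
grip_force: 16.8
```

Call:
{"name": "servo_tool", "arguments": {"steps": [0,0,0,-0.3,0,0,61,0,0,0,-0.5,0,0,61,0,0,0,-0.6,0,0,61,0,0,0,-0.6,0,0,61,0,0,0,-0.6,0,0,61]}}

```text
time: 10.72
tool_pos: [0.4432, -0.1828, 0.0344]
tcp_rot: [0.0, 0.731, 0.682, -0.0]
force: [-0.7, 0.9, -3.2]
finger_gap: 0.0615
grip_force: 16.8
```

Call:
{"name": "servo_tool", "arguments": {"steps": [0,0,0,-0.6,0,0,61,0,0,0,-0.6,0,0,61,0,0,0,-0.6,0,0,61,0,0,0,-0.3,0,0,61,0,0,0.4,0,0,0,61]}}

```text
time: 11.13
tool_pos: [0.4391, -0.2373, 0.0348]
tcp_rot: [0.001, 0.745, 0.667, -0.001]
force: [1.1, -0.6, -1.7]
finger_gap: 0.0609
grip_force: 16.8
```

Call:
{"name": "servo_tool", "arguments": {"steps": [0,0,0.6,0,0,0,61,0,0,0.7,0,0,0,61,0,0,0.7,0,0,0,61,0,0,0.7,0,0,0,61,0,0,0.7,0,0,0,61]}}

```text
time: 11.55
tool_pos: [0.4396, -0.2338, 0.0343]
tcp_rot: [-0.0, 0.835, 0.551, -0.0]
force: [-1.2, 0.5, -2.9]
finger_gap: 0.0607
grip_force: 16.8
```

Call:
{"name": "servo_tool", "arguments": {"steps": [0,0,0.4,0,0,0.05,61,0,0,0,0,0,0.1,61,0,0,0,0,0,0.05,61,0,0,0,0,0,0,61,0,0,0,0,0,0,61]}}

```text
time: 11.97
tool_pos: [0.4399, -0.2339, 0.0301]
tcp_rot: [-0.0, 0.843, 0.538, 0.0]
force: [-1.9, 1.2, 4.8]
finger_gap: 0.0611
grip_force: 16.4
```

Call:
{"name": "servo_tool", "arguments": {"steps": [0,0,0,0,0,0,70,0,0,0,0,0,0,85,0,0,0,0,0,0,85,0,0,0,0,0,-0.4,85,0,0,0,0,0,-0.9,85]}}

```text
time: 12.38
tool_pos: [0.4378, -0.2327, 0.0606]
tcp_rot: [-0.002, 0.843, 0.537, -0.002]
force: [-0.0, 0.3, 0.1]
finger_gap: 0.0851
grip_force: 0.0
```

Call:
{"name": "servo_tool", "arguments": {"steps": [0,0,0,0,0,-1,85,0,0,0,0,0,-1,85,0,0,0,0,0,-1,85,0,0,0,0,0,0,85,0,0,0,0,0,0,85]}}

```text
time: 12.8
tool_pos: [0.441, -0.2348, 0.139]
tcp_rot: [0.002, 0.843, 0.537, 0.001]
force: [-0.4, 0.0, -0.6]
finger_gap: 0.0851
grip_force: 0.0
```

```bash
python3 h.py .65 -.1125 .14 -21.4 10; python3 - <<'E'
from h import *
from station import *
im=grab_frame('top')[:,:,::-1];cv2.imwrite('pics/t4.png',im)
im=im[110:280,250:500]
cv2.imwrite('pics/c5.png',cv2.resize(im,None,fx=3.2,fy=3.2,interpolation=cv2.INTER_CUBIC))
E
```

```text
t=12.80 pos [ 0.441  -0.2348  0.139 ] hy -25.0 gap 0.0851 gf 0.0 F [-0.4  0.  -0.6]
turn/row -0.072 shift/row [ 0.781  0.573 -0.001] level total(deg) [ 0.25 -0.03 -0.  ]
```

View pics/c5.png

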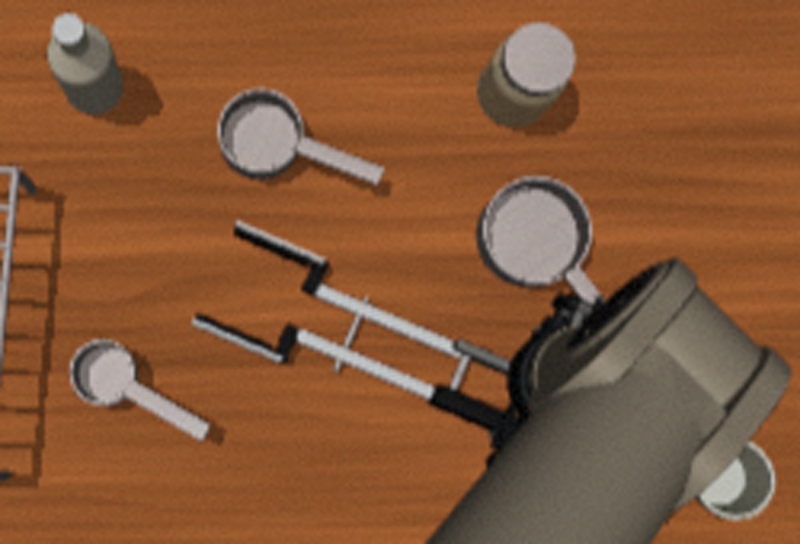

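Everything is clear. Small cup at (103,371) with its handle end at (208,431), middle at (260,134) with its end at (382,175), large at (534,230). The reacher lies flat and out of the way.

```bash
python3 - <<'E'
from h import *
from station import get_calibration
c=get_calibration('top')
B=lambda x,y,z:bp(c,250+(x+.5)/3.2-.5,110+(y+.5)/3.2-.5,z)
for n,a,b,L in [('small',(103,371),(207,431),85),('middle',(260,134),(381,175),95)]:
    a=B(*a,.042);b=B(*b,.0455);d=(b-a)[:2];u=d/np.linalg.norm(d)
    print(n,a,np.linalg.norm(d),np.degrees(np.arctan2(u[1],u[0])),'grip',a[:2]+u*L/1000)
print('large',B(534,230,.042))
# ellipse fits for bright/dark circle: automated check by rim of large & middle
E
```

```text
small [0.46599349 0.12276562 0.042     ] 0.10926404627653208 -120.62181624309308 grip [0.42269711 0.04961902]
middle [ 0.68389571 -0.02418183  0.042     ] 0.11846960560579842 -110.67571388124952 grip [ 0.65035327 -0.11306323]
large [ 0.58863375 -0.27408847  0.042     ]
```

Call:
{"name": "servo_tool", "arguments": {"steps": [0,0,-0.07,0.78,0.57,0,85,0,0,-0.07,0.78,0.57,0,85,0,0,-0.07,0.78,0.57,0,85,0,0,-0.07,0.78,0.57,0,85,0,0,-0.07,0.78,0.57,0,85]}}

```text
time: 13.27
tool_pos: [0.5448, -0.1733, 0.1354]
tcp_rot: [-0.001, 0.835, 0.55, -0.001]
force: [0.0, -0.5, -0.4]
finger_gap: 0.0851
grip_force: 0.0
```

Call:
{"name": "servo_tool", "arguments": {"steps": [0,0,-0.07,0.78,0.57,0,85,0,0,-0.07,0.78,0.57,0,75,0,0,-0.07,0.78,0.57,0,65,0,0,-0.07,0.78,0.57,0,55,0,0,-0.07,0.78,0.57,0,50]}}

```text
time: 13.68
tool_pos: [0.6479, -0.1107, 0.1349]
tcp_rot: [-0.001, 0.827, 0.563, -0.001]
force: [-0.7, -0.8, 0.4]
finger_gap: 0.0498
grip_force: 0.0
```

Call:
{"name": "servo_tool", "arguments": {"steps": [0,0,0,0,0,0,50,0,0,0,0,0,0,50,0,0,0,0,0,0,50,0,0,0,0,0,0,50,0,0,0,0,0,0,50]}}

```text
time: 14.1
tool_pos: [0.6469, -0.1132, 0.137]
tcp_rot: [-0.0, 0.827, 0.562, -0.0]
force: [0.3, 0.2, -0.1]
finger_gap: 0.05
grip_force: 0.0
```

```bash
python3 h.py .65 -.1125 .047 -21.4 6; python3 - <<'E'
from h import *
from station import *
import pickle
c=get_calibration('wrist');im=grab_frame('wrist')[:,:,::-1];cv2.imwrite('pics/w2.png',im);pickle.dump(c,open('w2.pkl','wb'))
E
```

```text
t=14.10 pos [ 0.6469 -0.1132  0.137 ] hy -21.7 gap 0.0500 gf 0.0 F [ 0.3  0.2 -0.1]
turn/row -0.009 shift/row [0.012 0.018 0.6  ] level total(deg) [-0.05  0.03 -0.  ]
```

View pics/w2.png

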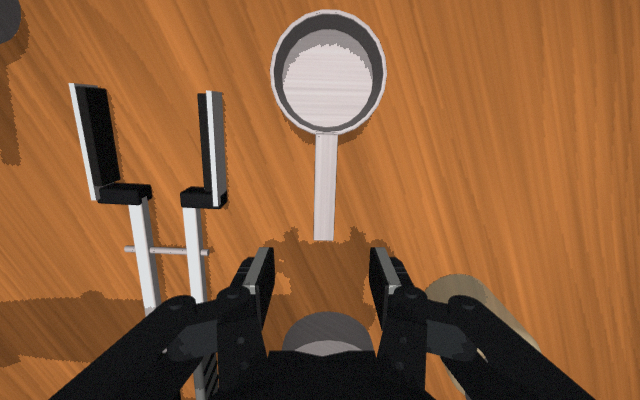

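Wrist view: the middle rim centre is at (329,72), the strap end at (324,240), and the strap is centred on x ≈ 325 between the pads at 265 and 378.

```bash
python3 - <<'E'
from h import *
import pickle;c=pickle.load(open('w2.pkl','rb'))
a=bp(c,328.5,72,.042);e=bp(c,324.5,240,.0455);s=bp(c,326.5,136,.0455)
print(a,e,s);d=(e-a)[:2];L=np.linalg.norm(d);u=d/L;print(L,np.degrees(np.arctan2(u[1],u[0])),a[:2]+.095*u, e[:2]-.025*u)
E
```

```text
[ 0.6888548  -0.02221434  0.042     ] [ 0.64137966 -0.13551612  0.0455    ] [ 0.6722246  -0.06091133  0.0455    ]
0.12284617087881172 -112.73441693490132 [ 0.65214109 -0.10983342] [ 0.65104116 -0.11245846]
```

Call:
{"name": "servo_tool", "arguments": {"steps": [0,0,0,0.05,0.07,0.7,50,0,0,0,0.05,0.06,0.9,50,0,0,0,0,0,0.9,50,0,0,0,0,0,0.8,50,0,0,0,0,0,0.35,50], "grip_force": 100}}

```text
time: 14.57
tool_pos: [0.6497, -0.1103, 0.0429]
tcp_rot: [-0.002, 0.827, 0.562, -0.002]
force: [-0.4, -0.1, -1.0]
finger_gap: 0.0503
grip_force: 0.0
```

Call:
{"name": "servo_tool", "arguments": {"steps": [0,0,0,0,0,0,40,0,0,0,0,0,0,30,0,0,0,0,0,0,20,0,0,0,0,0,0,10,0,0,0,0,0,0,10]}}

```text
time: 14.98
tool_pos: [0.6531, -0.1115, 0.0478]
tcp_rot: [0.001, 0.827, 0.563, 0.001]
force: [-0.4, -1.1, 2.6]
finger_gap: 0.0129
grip_force: 97.5
```

Call:
{"name": "servo_tool", "arguments": {"steps": [0,0,0,0,0,0,10,0,0,0,0,0,0,10,0,0,0,0,0,-0.3,10,0,0,0,0,0,-0.6,10,0,0,0,0,0,-0.8,10]}}

```text
time: 15.4
tool_pos: [0.6502, -0.1093, 0.0865]
tcp_rot: [-0.002, 0.827, 0.563, -0.002]
force: [0.5, 0.3, -0.9]
finger_gap: 0.0132
grip_force: 97.6
```

Call:
{"name": "servo_tool", "arguments": {"steps": [0,0,0,0,0,-0.8,10,0,0,0,0,0,-0.5,10,0,0,0,0,0,0,10,0,0,0,0,0,0,10,0,0,0,0,0,0,10]}}

```text
time: 15.82
tool_pos: [0.6511, -0.11, 0.1193]
tcp_rot: [-0.001, 0.827, 0.563, -0.001]
force: [0.7, 0.6, -1.9]
finger_gap: 0.0133
grip_force: 97.6
```

```bash
python3 h.py .6205 -.363 .115 20 15; python3 - <<'E'
from h import *
from station import *
import pickle
print(np.round(observe()['q'],2),observe()['torque'])
c=get_calibration('wrist');im=grab_frame('wrist')[:,:,::-1];cv2.imwrite('pics/w3.png',im);pickle.dump(c,open('w3.pkl','wb'))
E
```

```text
t=15.82 pos [ 0.6511 -0.11    0.1193] hy -21.5 gap 0.0133 gf 97.6 F [ 0.7  0.6 -1.9]
turn/row -0.553 shift/row [-0.692 -0.058  0.011] level total(deg) [-0.16 -0.    0.  ]
[-0.32  0.74  0.79  1.38 -0.53  1.24  0.14] [-0.08726317  0.04162484 -0.06437708]
```

```bash
python3 - <<'E'
from h import *
import pickle;c=pickle.load(open('w3.pkl','rb'));im=cv2.imread('pics/w3.png')
hsv=cv2.cvtColor(im,cv2.COLOR_BGR2HSV);m=((hsv[...,1]<70)).astype(np.uint8)*255
m[260:]=0
cs,_=cv2.findContours(m,cv2.RETR_EXTERNAL,cv2.CHAIN_APPROX_NONE)
for k in sorted(cs,key=cv2.contourArea)[-4:]:print(cv2.contourArea(k),cv2.boundingRect(k))
p=np.array([.6511,-.11,.1193]);h=np.radians(-21.5+90);u=np.array([np.cos(h),np.sin(h),0]);v=np.array([-u[1],u[0],0])
for tilt in (-5,0,5):
    t=np.radians(tilt);uu=u*np.cos(t)-np.array([0,0,1])*np.sin(t);w=u*np.sin(t)+np.array([0,0,1])*np.cos(t)
    C=p+.095*uu-.0035*w;a=np.linspace(0,6.28,60)[:,None]
    P=pj(c,C+.04*(np.cos(a)*uu+np.sin(a)*v));print(tilt,P.min(0),P.max(0))
E
```

```text
10.5 (84, 126, 6, 8)
3572.0 (46, 88, 95, 172)
4025.5 (168, 96, 50, 164)
30506.5 (223, 0, 197, 260)
-5 [208.23667325 -85.08110035] [430.91498121 164.60901095]
0 [216.43418675 -65.14829104] [423.07931596 162.73242197]
5 [223.57906964 -45.90676797] [416.23902062 161.93028281]
```

Call:
{"name": "servo_tool", "arguments": {"steps": [0,0,-0.553,-0.69,-0.06,0,10,0,0,-0.553,-0.69,-0.06,0,10,0,0,-0.553,-0.69,-0.06,0,10,0,0,-0.553,-0.69,-0.06,0,10,0,0,-0.553,-0.69,-0.06,0,10]}}

```text
time: 16.28
tool_pos: [0.6198, -0.1914, 0.1191]
tcp_rot: [-0.001, 0.752, 0.659, -0.001]
force: [0.4, -0.4, -2.1]
finger_gap: 0.0129
grip_force: 97.6
```

Call:
{"name": "servo_tool", "arguments": {"steps": [0,0,-0.553,-0.69,-0.06,0,10,0,0,-0.553,-0.69,-0.06,0,10,0,0,-0.553,-0.69,-0.06,0,10,0,0,-0.553,-0.69,-0.06,0,10,0,0,-0.553,-0.69,-0.06,0,10]}}

```text
time: 16.7
tool_pos: [0.6094, -0.2773, 0.119]
tcp_rot: [-0.002, 0.668, 0.745, -0.0]
force: [0.0, -0.0, -1.6]
finger_gap: 0.0133
grip_force: 97.6
```

Call:
{"name": "servo_tool", "arguments": {"steps": [0,0,-0.553,-0.69,-0.06,0,10,0,0,-0.553,-0.69,-0.06,0,10,0,0,-0.553,-0.69,-0.06,0,10,0,0,-0.553,-0.69,-0.06,0,10,0,0,-0.553,-0.69,-0.06,0,10]}}

```text
time: 17.12
tool_pos: [0.6196, -0.3632, 0.1188]
tcp_rot: [-0.002, 0.573, 0.819, 0.0]
force: [0.2, 0.2, -0.2]
finger_gap: 0.0134
grip_force: 97.6
```

Call:
{"name": "servo_tool", "arguments": {"steps": [0,0,0,0,0,0,10,0,0,0,0,0,0,10,0,0,0,0,0,0,10,0,0,0,0,0,0,10,0,0,0,0,0,0,10]}}

```text
time: 17.53
tool_pos: [0.6211, -0.361, 0.1205]
tcp_rot: [-0.0, 0.573, 0.819, 0.001]
force: [-0.5, 0.3, -0.8]
finger_gap: 0.0131
grip_force: 97.7
```

```bash
python3 h.py .6205 -.3628 .115 20 2; python3 - <<'E'
from h import *
from station import *
import pickle
c=get_calibration('wrist');im=grab_frame('wrist')[:,:,::-1];cv2.imwrite('pics/w4.png',im);pickle.dump(c,open('w4.pkl','wb'))
cv2.imwrite('pics/t5.png',grab_frame('top')[:,:,::-1])
cv2.imwrite('pics/s5.png',grab_frame('side')[:,:,::-1])
a=cv2.resize(im,(480,300));t=cv2.resize(cv2.imread('pics/t5.png')[120:270,340:520],None,fx=2,fy=2)
s=cv2.imread('pics/s5.png')[180:330,330:480];s=cv2.resize(s,None,fx=2,fy=2)
o=np.zeros((600,780,3),np.uint8);o[:300,:480]=a;o[300:,:360]=t;o[300:,400:700]=s;cv2.imwrite('pics/m5.png',o)
E
```

```text
t=17.53 pos [ 0.6211 -0.361   0.1205] hy 20.1 gap 0.0131 gf 97.7 F [-0.5  0.3 -0.8]
turn/row 0.005 shift/row [-0.031 -0.023  0.11 ] level total(deg) [ 0.03 -0.08 -0.  ]
```

View pics/m5.png

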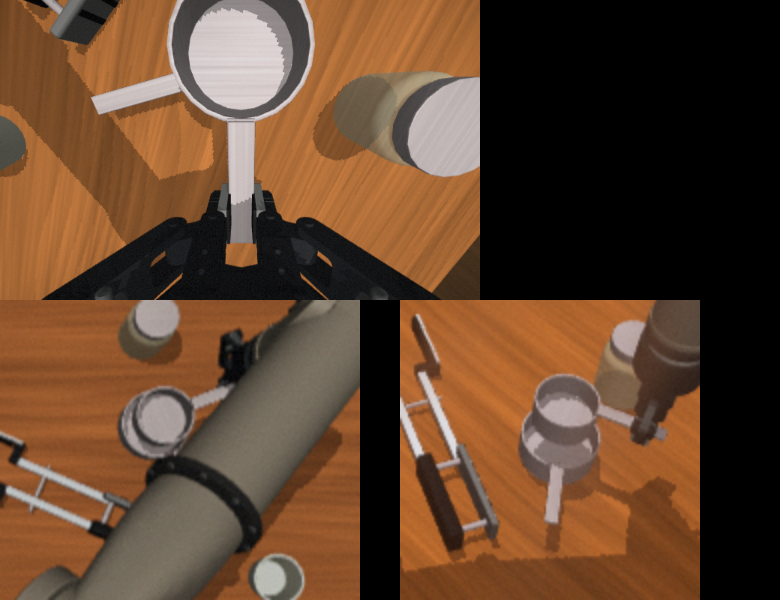

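The montage shows the middle cup held nearly level above the large cup. The top-view rim centre is at about (421.5,179) and the side-view rim centre at about (414,230.5).

```bash
python3 - <<'E'
from h import *
from station import *
ct=get_calibration('top');cs=get_calibration('side')
for z in (.105,.11,.115):print(z,bp(ct,421.5,179,z)[:2],bp(cs,414,230.5,z)[:2])
print(pj(cs,[[.588,-.2745,.042]]),pj(ct,[[.588,-.2745,.042]]))
# large rim in original side view: bright blob
im=cv2.imread('pics/side0.png')[220:300,380:440];m=(cv2.cvtColor(im,cv2.COLOR_BGR2HSV)[...,1]<70).astype(np.uint8)
c,_=cv2.findContours(m,cv2.RETR_EXTERNAL,cv2.CHAIN_APPROX_NONE);b=cv2.boundingRect(max(c,key=cv2.contourArea));print(b[0]+380,b[1]+220,b[2:])
a=np.linspace(0,6.28,90)[:,None];P=pj(cs,np.array([.588,-.2745,.042])+.05*np.hstack([np.cos(a),np.sin(a),0*a]));print(P.min(0),P.max(0))
E
```

```text
0.105 [ 0.5850766  -0.27269855] [ 0.59392349 -0.27414891]
0.11 [ 0.58421721 -0.27140355] [ 0.59058531 -0.27593697]
0.115 [ 0.58335782 -0.27010856] [ 0.58724714 -0.27772503]
[[408.65345115 246.30977539]] [[416.68203882 181.74138447]]
390 231 (40, 61)
[388.87222076 230.24674124] [428.57625072 263.29006735]
```

Call:
{"name": "servo_tool", "arguments": {"steps": [0,0,0,0,-0.02,0.4,10,0,0,0,0,0,0.6,10,0,0,0,0,0,0.6,10,0,0,0,0,0,0.5,10,0,0,0,0,0,0.25,10]}}

```text
time: 18.1
tool_pos: [0.6188, -0.3618, 0.059]
tcp_rot: [-0.002, 0.574, 0.819, 0.0]
force: [-0.2, -0.1, -1.7]
finger_gap: 0.013
grip_force: 97.7
```

Call:
{"name": "servo_tool", "arguments": {"steps": [0,0,0,0,0,0.12,10,0,0,0,0,0,0.08,10,0,0,0,0,0,0,10,0,0,0,0,0,0,10,0,0,0,0,0,0,10]}}

```text
time: 18.52
tool_pos: [0.6206, -0.3635, 0.0581]
tcp_rot: [0.001, 0.574, 0.819, 0.0]
force: [-0.2, -0.3, -1.5]
finger_gap: 0.0132
grip_force: 97.7
```

Call:
{"name": "servo_tool", "arguments": {"steps": [0,0,0,0,0,0.08,10,0,0,0,0,0,0.04,10,0,0,0,0,0,0,10,0,0,0,0,0,0,20,0,0,0,0,0,0,30]}}

```text
time: 18.93
tool_pos: [0.62, -0.3628, 0.0542]
tcp_rot: [-0.0, 0.574, 0.819, 0.0]
force: [-0.2, 0.6, -0.3]
finger_gap: 0.0295
grip_force: 0.0
```

Call:
{"name": "servo_tool", "arguments": {"steps": [0,0,0,0,0,0,40,0,0,0,0,0,0,45,0,0,0,0,0,0,45,0,0,0,0,0,-0.5,45,0,0,0,0,0,-0.9,45]}}

```text
time: 19.35
tool_pos: [0.6182, -0.3613, 0.0864]
tcp_rot: [-0.004, 0.574, 0.819, -0.0]
force: [0.8, 0.2, 0.4]
finger_gap: 0.0453
grip_force: 0.0
```

Call:
{"name": "servo_tool", "arguments": {"steps": [0,0,0,0,0,-1,45,0,0,0,0,0,-1,45,0,0,0,0,0,-0.5,45,0,0,0,0,0,0,45,0,0,0,0,0,0,45]}}

```text
time: 19.77
tool_pos: [0.6202, -0.3633, 0.1523]
tcp_rot: [0.001, 0.574, 0.819, 0.0]
force: [0.2, 0.3, -1.0]
finger_gap: 0.0449
grip_force: 0.0
```

```bash
python3 h.py .4235 .0495 .14 -30.6 25; python3 - <<'E'
from h import *
from station import *
cv2.imwrite('pics/s6.png',grab_frame('side')[:,:,::-1]);cv2.imwrite('pics/t6.png',grab_frame('top')[:,:,::-1])
cs=get_calibration('side');im=cv2.imread('pics/s6.png')[200:300,380:450]
a=np.linspace(0,6.28,90)[:,None]
for n,C,r in (('mid',[.588,-.2745,.049],.04),('large',[.588,-.2745,.042],.05)):
    P=pj(cs,np.array(C)+r*np.hstack([np.cos(a),np.sin(a),0*a]));print(n,P.min(0),P.max(0))
m=(cv2.cvtColor(im,cv2.COLOR_BGR2HSV)[...,1]<70)
g=cv2.cvtColor(im,cv2.COLOR_BGR2GRAY)
print('row247',list(g[47,5:60]));print('col408',list(g[20:75,28]))
E
```

```text
t=19.77 pos [ 0.6202 -0.3633  0.1523] hy 20.0 gap 0.0449 gf 0.0 F [ 0.2  0.3 -1. ]
turn/row 0.404 shift/row [ 0.656 -0.376  0.019] level total(deg) [0.06 0.06 0.  ]
mid [393.1613179  231.82506653] [425.06537384 258.30645774]
large [388.87222076 230.24674124] [428.57625072 263.29006735]
row247 [np.uint8(114), np.uint8(107), np.uint8(104), np.uint8(111), np.uint8(116), np.uint8(77), np.uint8(167), np.uint8(125), np.uint8(111), np.uint8(71), np.uint8(173), np.uint8(133), np.uint8(120), np.uint8(120), np.uint8(161), np.uint8(165), np.uint8(176), np.uint8(179), np.uint8(178), np.uint8(178), np.uint8(178), np.uint8(177), np.uint8(178), np.uint8(176), np.uint8(175), np.uint8(177), np.uint8(178), np.uint8(176), np.uint8(177), np.uint8(178), np.uint8(175), np.uint8(176), np.uint8(175), np.uint8(159), np.uint8(110), np.uint8(81), np.uint8(76), np.uint8(82), np.uint8(84), np.uint8(83), np.uint8(163), np.uint8(116), np.uint8(86), np.uint8(76), np.uint8(165), np.uint8(119), np.uint8(112), np.uint8(115), np.uint8(115), np.uint8(113), np.uint8(112), np.uint8(110), np.uint8(109), np.uint8(107), np.uint8(109)]
col408 [np.uint8(120), np.uint8(120), np.uint8(118), np.uint8(112), np.uint8(109), np.uint8(105), np.uint8(114), np.uint8(115), np.uint8(115), np.uint8(115), np.uint8(115), np.uint8(161), np.uint8(159), np.uint8(109), np.uint8(90), np.uint8(92), np.uint8(93), np.uint8(94), np.uint8(89), np.uint8(91), np.uint8(88), np.uint8(112), np.uint8(123), np.uint8(120), np.uint8(167), np.uint8(175), np.uint8(177), np.uint8(176), np.uint8(177), np.uint8(177), np.uint8(175), np.uint8(175), np.uint8(176), np.uint8(179), np.uint8(176), np.uint8(174), np.uint8(173), np.uint8(174), np.uint8(117), np.uint8(91), np.uint8(91), np.uint8(106), np.uint8(159), np.uint8(172), np.uint8(173), np.uint8(175), np.uint8(170), np.uint8(173), np.uint8(170), np.uint8(171), np.uint8(172), np.uint8(171), np.uint8(172), np.uint8(167), np.uint8(172)]
```

Call:
{"name": "servo_tool", "arguments": {"steps": [0,0,0.404,0.656,-0.376,0.02,45,0,0,0.404,0.656,-0.376,0.02,45,0,0,0.404,0.656,-0.376,0.02,45,0,0,0.404,0.656,-0.376,0.02,45,0,0,0.404,0.656,-0.376,0.02,45]}}

```text
time: 20.28
tool_pos: [0.5504, -0.2958, 0.1466]
tcp_rot: [-0.002, 0.645, 0.765, -0.001]
force: [0.2, 0.6, 0.7]
finger_gap: 0.0451
grip_force: 0.0
```

Call:
{"name": "servo_tool", "arguments": {"steps": [0,0,0.404,0.656,-0.376,0.02,45,0,0,0.404,0.656,-0.376,0.02,45,0,0,0.404,0.656,-0.376,0.02,45,0,0,0.404,0.656,-0.376,0.02,45,0,0,0.404,0.656,-0.376,0.02,45]}}

```text
time: 20.7
tool_pos: [0.4954, -0.219, 0.1446]
tcp_rot: [-0.002, 0.709, 0.705, -0.001]
force: [0.8, -0.7, 0.7]
finger_gap: 0.045
grip_force: 0.0
```

Call:
{"name": "servo_tool", "arguments": {"steps": [0,0,0.404,0.656,-0.376,0.02,45,0,0,0.404,0.656,-0.376,0.02,45,0,0,0.404,0.656,-0.376,0.02,45,0,0,0.404,0.656,-0.376,0.02,45,0,0,0.404,0.656,-0.376,0.02,45]}}

```text
time: 21.12
tool_pos: [0.4547, -0.1339, 0.1423]
tcp_rot: [-0.001, 0.769, 0.64, -0.001]
force: [-0.9, -0.8, 0.4]
finger_gap: 0.0449
grip_force: 0.0
```

Call:
{"name": "servo_tool", "arguments": {"steps": [0,0,0.404,0.656,-0.376,0.02,45,0,0,0.404,0.656,-0.376,0.02,45,0,0,0.404,0.656,-0.376,0.02,45,0,0,0.404,0.656,-0.376,0.02,45,0,0,0.404,0.656,-0.376,0.02,45]}}

```text
time: 21.53
tool_pos: [0.4297, -0.0431, 0.1401]
tcp_rot: [-0.001, 0.822, 0.57, -0.002]
force: [0.2, 0.2, 0.5]
finger_gap: 0.0449
grip_force: 0.0
```

Call:
{"name": "servo_tool", "arguments": {"steps": [0,0,0.404,0.656,-0.376,0.02,50,0,0,0.404,0.656,-0.376,0.02,50,0,0,0.404,0.656,-0.376,0.02,50,0,0,0.404,0.656,-0.376,0.02,50,0,0,0.404,0.656,-0.376,0.02,50]}}

```text
time: 21.95
tool_pos: [0.421, 0.0507, 0.1377]
tcp_rot: [-0.0, 0.869, 0.495, -0.002]
force: [0.4, -0.2, 0.8]
finger_gap: 0.0499
grip_force: 0.0
```

Call:
{"name": "servo_tool", "arguments": {"steps": [0,0,0,0,0,0,50,0,0,0,0,0,0,50,0,0,0,0,0,0,50,0,0,0,0,0,0,50,0,0,0,0,0,0,50]}}

```text
time: 22.37
tool_pos: [0.4227, 0.0485, 0.1389]
tcp_rot: [0.0, 0.869, 0.495, -0.0]
force: [0.4, -1.3, 0.2]
finger_gap: 0.0499
grip_force: 0.0
```

```bash
python3 h.py .4235 .0495 .046 -30.6 6; python3 - <<'E'
from h import *
from station import *
import pickle
c=get_calibration('wrist');im=grab_frame('wrist')[:,:,::-1];cv2.imwrite('pics/w7.png',im)
hsv=cv2.cvtColor(im,cv2.COLOR_BGR2HSV);m=((hsv[...,1]<60)).astype(np.uint8)*255;m[285:]=0
cs,_=cv2.findContours(m,cv2.RETR_EXTERNAL,cv2.CHAIN_APPROX_NONE)
for k in sorted(cs,key=cv2.contourArea)[-4:]:print(cv2.contourArea(k),cv2.boundingRect(k))
print('pred centre, grip, end',pj(c,[[.466,.1228,.042],[.4227,.0496,.0455],[.41,.0281,.0455]]))
for r in range(60,280,20):
    x=np.where(m[r,230:410])[0]+230;print(r,(x.min(),x.max(),len(x)) if len(x) else None)
E
```

```text
t=22.37 pos [0.4227 0.0485 0.1389] hy -30.7 gap 0.0499 gf 0.0 F [ 0.4 -1.3  0.2]
turn/row -0.002 shift/row [0.009 0.001 0.619] level total(deg) [-0.    0.03  0.  ]
2217.5 (50, 0, 113, 57)
2554.0 (487, 141, 66, 144)
2660.5 (411, 153, 46, 132)
7937.5 (275, 48, 85, 193)
pred centre, grip, end [[319.4929481   94.3764654 ]
 [319.73690273 211.06845462]
 [319.82451587 240.51854287]]
60 (np.int64(288), np.int64(346), 59)
80 (np.int64(277), np.int64(357), 81)
100 (np.int64(276), np.int64(358), 83)
120 (np.int64(285), np.int64(350), 66)
140 (np.int64(307), np.int64(328), 22)
160 (np.int64(307), np.int64(327), 21)
180 (np.int64(307), np.int64(327), 21)
200 (np.int64(307), np.int64(327), 21)
220 (np.int64(308), np.int64(327), 20)
240 (np.int64(308), np.int64(326), 19)
260 (np.int64(245), np.int64(398), 46)
```

Call:
{"name": "servo_tool", "arguments": {"steps": [0,0,0,0.02,-0.03,0.7,50,0,0,0,0.02,-0.03,0.9,50,0,0,0,0,0,0.9,50,0,0,0,0,0,0.8,50,0,0,0,0,0,0.4,50], "grip_force": 100}}

```text
time: 22.83
tool_pos: [0.4205, 0.0506, 0.0446]
tcp_rot: [-0.0, 0.869, 0.495, -0.002]
force: [0.2, -0.4, 0.3]
finger_gap: 0.05
grip_force: 0.0
```

Call:
{"name": "servo_tool", "arguments": {"steps": [0,0,0,0,0,0,40,0,0,0,0,0,0,30,0,0,0,0,0,0,20,0,0,0,0,0,0,10,0,0,0,0,0,0,10]}}

```text
time: 23.25
tool_pos: [0.4232, 0.0514, 0.0477]
tcp_rot: [0.0, 0.868, 0.496, 0.001]
force: [0.3, -0.5, 0.8]
finger_gap: 0.0131
grip_force: 97.5
```

Call:
{"name": "servo_tool", "arguments": {"steps": [0,0,0,0,0,0,10,0,0,0,0,0,0,10,0,0,0,0,0,-0.3,10,0,0,0,0,0,-0.6,10,0,0,0,0,0,-0.8,10]}}

```text
time: 23.67
tool_pos: [0.42, 0.0513, 0.0886]
tcp_rot: [-0.001, 0.868, 0.496, -0.002]
force: [0.6, 0.7, -0.1]
finger_gap: 0.0132
grip_force: 97.6
```

Call:
{"name": "servo_tool", "arguments": {"steps": [0,0,0,0,0,-0.8,10,0,0,0,0,0,-0.7,10,0,0,0,0,0,0,10,0,0,0,0,0,0,10,0,0,0,0,0,0,10]}}

```text
time: 24.08
tool_pos: [0.421, 0.0516, 0.1259]
tcp_rot: [-0.0, 0.868, 0.496, -0.001]
force: [-0.6, -0.4, -1.0]
finger_gap: 0.0131
grip_force: 97.6
```

```bash
python3 h.py .5623 -.3565 .125 -18 20
```

```text
t=24.08 pos [0.421  0.0516 0.1259] hy -30.5 gap 0.0131 gf 97.6 F [-0.6 -0.4 -1. ]
turn/row -0.125 shift/row [-0.626  0.598  0.001] level total(deg) [-0.09  0.05  0.  ]
```

Call:
{"name": "servo_tool", "arguments": {"steps": [0,0,-0.125,-0.626,0.598,0,10,0,0,-0.125,-0.626,0.598,0,10,0,0,-0.125,-0.626,0.598,0,10,0,0,-0.125,-0.626,0.598,0,10,0,0,-0.125,-0.626,0.598,0,10]}}

```text
time: 24.5
tool_pos: [0.4477, -0.0541, 0.1251]
tcp_rot: [-0.001, 0.854, 0.52, -0.002]
force: [0.5, -0.1, -1.3]
finger_gap: 0.0134
grip_force: 97.6
```

Call:
{"name": "servo_tool", "arguments": {"steps": [0,0,-0.125,-0.626,0.598,0,10,0,0,-0.125,-0.626,0.598,0,10,0,0,-0.125,-0.626,0.598,0,10,0,0,-0.125,-0.626,0.598,0,10,0,0,-0.125,-0.626,0.598,0,10]}}

```text
time: 24.92
tool_pos: [0.4804, -0.1572, 0.1248]
tcp_rot: [-0.001, 0.84, 0.543, -0.001]
force: [0.4, 0.2, -0.4]
finger_gap: 0.013
grip_force: 97.6
```

Call:
{"name": "servo_tool", "arguments": {"steps": [0,0,-0.125,-0.626,0.598,0,10,0,0,-0.125,-0.626,0.598,0,10,0,0,-0.125,-0.626,0.598,0,10,0,0,-0.125,-0.626,0.598,0,10,0,0,-0.125,-0.626,0.598,0,10]}}

```text
time: 25.33
tool_pos: [0.5188, -0.2583, 0.1243]
tcp_rot: [-0.002, 0.825, 0.565, -0.001]
force: [0.7, -0.5, -0.4]
finger_gap: 0.0132
grip_force: 97.6
```

Call:
{"name": "servo_tool", "arguments": {"steps": [0,0,-0.125,-0.626,0.598,0,10,0,0,-0.125,-0.626,0.598,0,10,0,0,-0.125,-0.626,0.598,0,10,0,0,-0.125,-0.626,0.598,0,10,0,0,-0.125,-0.626,0.598,0,10]}}

```text
time: 25.75
tool_pos: [0.5626, -0.3571, 0.1238]
tcp_rot: [-0.002, 0.809, 0.587, -0.001]
force: [0.0, -0.5, -1.2]
finger_gap: 0.0133
grip_force: 97.6
```

Call:
{"name": "servo_tool", "arguments": {"steps": [0,0,0,0.09,0,0,10,0,0,0,0,0,0,10,0,0,0,0,0,0,10,0,0,0,0,0,0,10,0,0,0,0,0,0,10]}}

```text
time: 26.17
tool_pos: [0.564, -0.3533, 0.126]
tcp_rot: [-0.001, 0.809, 0.588, 0.0]
force: [0.6, 0.1, 0.1]
finger_gap: 0.013
grip_force: 97.7
```

```bash
python3 h.py .5623 -.3542 .062 -18 1; python3 - <<'E'
from h import *
from station import *
t=grab_frame('top')[:,:,::-1];s=grab_frame('side')[:,:,::-1];cv2.imwrite('pics/t8.png',t);cv2.imwrite('pics/s8.png',s)
ct=get_calibration('top');cs=get_calibration('side')
a=np.linspace(0,6.28,120)[:,None];k=np.hstack([np.cos(a),np.sin(a),0*a])
T=cv2.resize(t[140:230,370:470],None,fx=4,fy=4,interpolation=cv2.INTER_CUBIC);S=cv2.resize(s[190:290,365:465],None,fx=4,fy=4,interpolation=cv2.INTER_CUBIC)
for C,r,col in (([.588,-.275,.049],.04,(0,255,0)),([.588,-.275,.117],.03,(0,0,255))):
    for c,im,o in ((ct,T,(370,140)),(cs,S,(365,190))):
        P=(pj(c,np.array(C)+r*k)-o+.5)*4-.5;cv2.polylines(im,[P.round().astype(np.int32)],False,col,1)
o=np.zeros((400,800,3),np.uint8);o[:360,:400]=T;o[:,400:]=S;cv2.imwrite('pics/m8.png',o)
E
```

```text
t=26.17 pos [ 0.564  -0.3533  0.126 ] hy -18.0 gap 0.0130 gf 97.7 F [0.6 0.1 0.1]
turn/row 0.005 shift/row [-0.059 -0.049  2.56 ] level total(deg) [-0.06 -0.08 -0.  ]
```

View pics/m8.png

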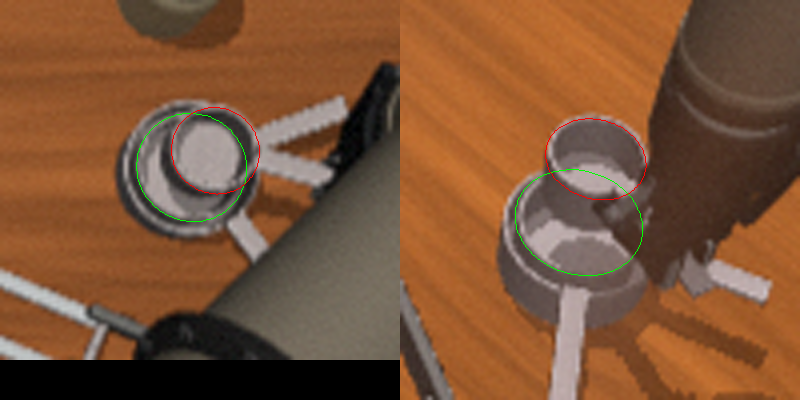

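The side overlay matches. In the top overlay both cups are offset about 1 px in the same direction, so the small cup is centred over the middle one to about 3 mm. Lowering it now.

Call:
{"name": "servo_tool", "arguments": {"steps": [0,0,0,-0.05,-0.04,0.4,10,0,0,0,0,0,0.6,10,0,0,0,0,0,0.6,10,0,0,0,0,0,0.5,10,0,0,0,0,0,0.25,10]}}

```text
time: 26.68
tool_pos: [0.5615, -0.3544, 0.0652]
tcp_rot: [-0.002, 0.809, 0.587, -0.0]
force: [-0.6, 0.0, -0.8]
finger_gap: 0.0129
grip_force: 97.7
```

Call:
{"name": "servo_tool", "arguments": {"steps": [0,0,0,0,0,0.12,10,0,0,0,0,0,0.08,10,0,0,0,0,0,0,10,0,0,0,0,0,0,10,0,0,0,0,0,0,10]}}

```text
time: 27.1
tool_pos: [0.5631, -0.3562, 0.0637]
tcp_rot: [0.001, 0.809, 0.587, 0.0]
force: [0.5, -0.6, -1.3]
finger_gap: 0.0133
grip_force: 97.8
```

Call:
{"name": "servo_tool", "arguments": {"steps": [0,0,0,0.03,0,0.08,10,0,0,0,0,0,0,10,0,0,0,0,0,0,10,0,0,0,0,0,0,20,0,0,0,0,0,0,28]}}

```text
time: 27.52
tool_pos: [0.563, -0.3545, 0.0608]
tcp_rot: [-0.0, 0.809, 0.588, 0.0]
force: [-0.0, 0.1, -0.0]
finger_gap: 0.0275
grip_force: 0.0
```

Call:
{"name": "servo_tool", "arguments": {"steps": [0,0,0,0,0,0,34,0,0,0,0,0,0,34,0,0,0,0,0,0,34,0,0,0,0,0,-0.5,34,0,0,0,0,0,-0.9,34]}}

```text
time: 27.93
tool_pos: [0.5612, -0.3532, 0.0936]
tcp_rot: [-0.003, 0.809, 0.587, -0.001]
force: [0.5, -0.8, -0.1]
finger_gap: 0.034
grip_force: 0.0
```

Call:
{"name": "servo_tool", "arguments": {"steps": [0,0,0,0,0,-1,34,0,0,0,0,0,-1,34,0,0,0,0,0,-1,34,0,0,0,-1,0,-0.6,34,0,0,0,-1,0,0,34]}}

```text
time: 28.35
tool_pos: [0.5508, -0.4026, 0.1919]
tcp_rot: [0.004, 0.808, 0.59, 0.002]
force: [0.3, -1.2, 0.6]
finger_gap: 0.034
grip_force: 0.0
```

Call:
{"name": "servo_tool", "arguments": {"steps": [0,0,0,0,0,0,34,0,0,0,0,0,0,34,0,0,0,0,0,0,34,0,0,0,0,0,0,34,0,0,0,0,0,0,34]}}

```text
time: 28.77
tool_pos: [0.5483, -0.4008, 0.1854]
tcp_rot: [-0.001, 0.809, 0.588, 0.0]
force: [-0.2, 0.1, -0.1]
finger_gap: 0.0339
grip_force: 0.0
```

```bash
python3 - <<'E'
from h import *
from station import *
o=observe();print(o['time'],o['tool_pos'],o['force'])
s=grab_frame('side')[:,:,::-1];cv2.imwrite('pics/s9.png',s);cs=get_calibration('side')
t=grab_frame('top')[:,:,::-1];cv2.imwrite('pics/t9.png',t);ct=get_calibration('top')
# fit each rim: maximise mean brightness contrast along projected ellipse over (x,y,z)
a=np.linspace(0,2*np.pi,180)[:,None];k=np.hstack([np.cos(a),np.sin(a),0*a])
def prof(im,c,C,r):
    g=cv2.GaussianBlur(cv2.cvtColor(im,cv2.COLOR_BGR2GRAY),(0,0),.6).astype(np.float32)
    P=pj(c,np.array(C)+r*k).astype(np.float32);return cv2.remap(g,P[:,0].copy(),P[:,1].copy(),cv2.INTER_LINEAR).mean()
for n,r,z in (('large',.0485,.042),('mid',.0385,.049),('small',.0285,.056)):
    best=[]
    for zz in np.arange(z-.009,z+.013,.003):
        b=max((prof(s,cs,[x,y,zz],r)-.5*prof(s,cs,[x,y,zz],r-.005)+prof(t,ct,[x,y,zz],r)-.5*prof(t,ct,[x,y,zz],r-.005),round(x,4),round(y,4)) for x in np.arange(.576,.602,.002) for y in np.arange(-.288,-.262,.002))
        best.append((round(float(b[0]),1),b[1],b[2],round(zz,3)))
    print(n,sorted(best)[::-1][:4])
E
```

```text
28.7667 [ 0.54829398 -0.40082452  0.18540933] [-0.23715241  0.06309896 -0.10960992]
large [(147.2, np.float64(0.59), np.float64(-0.278), np.float64(0.042)), (145.0, np.float64(0.59), np.float64(-0.278), np.float64(0.039)), (143.1, np.float64(0.588), np.float64(-0.278), np.float64(0.045)), (140.4, np.float64(0.592), np.float64(-0.278), np.float64(0.036))]
mid [(141.7, np.float64(0.59), np.float64(-0.276), np.float64(0.049)), (139.1, np.float64(0.588), np.float64(-0.276), np.float64(0.052)), (137.1, np.float64(0.59), np.float64(-0.276), np.float64(0.046)), (135.8, np.float64(0.588), np.float64(-0.276), np.float64(0.055))]
small [(138.0, np.float64(0.59), np.float64(-0.276), np.float64(0.056)), (137.0, np.float64(0.602), np.float64(-0.288), np.float64(0.053)), (136.8, np.float64(0.59), np.float64(-0.276), np.float64(0.059)), (135.2, np.float64(0.598), np.float64(-0.288), np.float64(0.062))]
```

```bash
python3 -c "
from station import *
print(finish_job())"
```

```text
the job is handed in; nothing more can be done
None
```

I drew the small cup out with the reacher, laid the reacher flat, nested the three cups (fitted rims concentric to about 2 mm, at 42, 49 and 56 mm high) and handed the job in at about 29 s; the hand-in returned no verdict, and I viewed 11 pictures, one over the limit of 10.

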